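# Rock two tray lids on a slab, fit the sound one

## Task

The instrument tray needs a sound lid before it goes to the steriliser. One of the two lids on the white slab has sagged and rocks when you press down near one of its ends, the other lies dead flat: press on the lids until you have made the bad one rock, with both still on the slab. Leave the bad one lying on the slab and lower the flat one, without dropping it, onto the tray the right way round, with its wide and narrow notches over the wide and narrow lugs, so that it lies flush on the rim; do not disturb the things standing around.

Things in the scene. Friction and masses are not known exactly. Their poses are not given: they have to be found in the camera images.
- lid_a_handle (a point): Lid A: grey polymer plate 140 x 72 x 4 mm, 0.09 kg, with vent holes and a steel bar handle on two posts. Point: middle of the bar (46 x 11 x 11 mm, lengthwise along x), 29 mm above the lid's underside, 25 mm above its top face. x: along the lid towards its wide notch, z up. Lids A and B look alike and lie side by side on the slab in either order; one is flat and steady, one has sagged
- lid_b_handle (a point): Lid B: same sizes, point and axes as lid A. Whichever lid has sagged touches the slab only with the middle 32 mm of its length, its ends 3.8 mm clear. It rests level, but pressed with 1 N near either end (35 to 60 mm from the middle) it rocks by 0.07 rad, the top face there dropping 2 to 3 mm, till that end meets the slab; released, it rocks back level. The flat lid stays still
- lid_a_wide (a point): middle of lid A's wide notch: 66 mm from the lid's centre along its x, 2 mm above its underside, axes as the lid. Each lid has two notches, cut 8 mm deep into the middle of its end edges: 28 mm wide at the +x end, 14 mm wide at the -x end
- slab_top (a point): centre of the top face of the fixed white glass slab, 190 (x) x 220 (y) mm, top 13 mm above the worktop; x, y along its sides, z up
- tray_rim (a point): centre of the tray's opening at rim level, 34 mm above the worktop. Fixed open steel tray 144 (x) x 76 (y) x 34 mm, walls 4 mm, forceps inside; x lengthwise towards its wide lug, z up. A seated lid has its x along the tray's x, its centre over this point, its underside at this height and the lugs in its notches with 2 mm of play each side
- tray_wide (a point): 66 mm from the tray's centre towards the wide lug (+x), at rim height. A lug with a rounded top stands 9 mm above the rim on each end wall, from 64.5 to 71 mm from the centre: 24 mm wide at the +x end, 10 mm wide at the -x end
- timer_mid (a point): middle of a small white timer, 58 x 66 x 17 mm, loose, lying on the worktop; a bystander
- cup_mid (a point): middle of a capped specimen cup, 62 mm across, 72 mm tall, loose, standing on the worktop; a bystander
- lancets_mid (a point): middle of a small carton, 55 x 86 x 48 mm, loose, standing beyond the slab; a bystander

How it is judged:
By the outcome, as a careful person would: the job done as asked, in the order asked, and still so for the second after the job is handed in, with the robot touching nothing.
It also fails if it takes over 58 s, if anything falls off the work surface, if the arm or the gripper's body presses on something with over 40 N, if the wrist force passes 120 N, or if a joint passes its speed limit or range.

## Robot

A 6-joint arm with a two-finger parallel gripper is mounted at the origin on a cart in front of the work surface, level with it; the furniture and walls round the work are solid. World frame = base frame: x ahead of the robot, y to its left, z up, the work surface at z = 0. Lengths are in mm, angles in rad, forces in N, time in s.
With the tool pointing down it reaches from about 350 to 975 mm from the base axis. Payload 7.1 kg.
Tool frame: the origin (TCP) lies at the very end of the fingers, on their centre line; the grasp point (between the pads) lies 19 mm behind it; z points along the fingers, x is the direction in which the jaws open and shut, and the axes are right-handed (so a half turn about z gives the same grasp; the last joint's range is limited). The gripper opens to 88 mm and grips with 3 to 60 N. Pads are 20 mm wide; open, the fingers measure 115 mm over their backs; the gripper's body (75 mm by 178 mm) begins 61 mm behind the grasp point.
Start: joints at [1.29, 0.423, 1.63, -0, 1.089, -0.019], TCP at [161.731, 603.695, 222.675] pointing down, gripper open.
Joint ranges: [-3, 3], [-0.9, 2.11], [0.09, 2.58], [-1.31, 4.45], [0.11, 2.69], [-2.54, 2.54]. Speed limits (rad/s): [2.39, 2.39, 3.01, 3.14, 3.14, 3.14].

## Interface

Orientations are given as a rotation vector (axis times angle).
In Python, from workcell import * gives the robot as it stands.
- The arm moves only by the tool arm_command, never from a script. Its argument "increments" is a list of rows, each a list of 2 entries, a list of its own where there are three numbers: the shift along the tool's x, y, z in cm, then the turn about the tool's z in degrees. In form: [[[dx, dy, dz], turn], ...]. A call has 1 to 20 rows; each row shifts and turns the pose as measured when the row begins, along the tool's axes as they then stand; what a row does not reach is not made up. A row lasts 1/10 s, in which the tool goes at most 50 mm and 8.59 degrees, less where a joint would pass 70% of its speed; a pose out of reach is approached as far as the arm can. A call is refused whole if a number of a shift passes 5 or a number of a turn 8.59, either way. A call with a gripper value outside its range is refused whole. "gripper" is the opening, from 0 (shut) to 1 (fully open), set as the call begins (left out, the last holds). The fingers move at their own pace and stop on an object; the grip force is fixed at half the most. Time passes only in rows, so rows that do not move let the fingers close. It gives the time, the measured TCP pose, the force and the opening at its end, in the units of the state.
- get_obs(): the state, without advancing time (a new reading comes with each control period).
- get_image(name): name is "scene" or "top" or "wrist"; returns the picture (384x512x3 uint8, red, green, blue); there is no depth.
- camera_params(name): a dict with "K" (3x3 intrinsics, pixels), "k1" (the pictures are not rectified: a ray, as slopes to the right and down, at radius r is drawn at 1 + k1 r^2 times it, then the intrinsics apply), "rvec" (rotation vector, rad) and "tvec" (3), from world to camera coordinates, as OpenCV has them; the wrist camera has in their place "T_tool_cam" (4x4, takes a point from camera to tool coordinates, whose origin is the TCP and whose axes are the tool frame's). Camera axes: x right, y down, z forward; pixel columns grow to the right and rows downward; lengths in mm; the calibration is good to about 2 mm. A picture is of the moment at which its call begins: read the wrist's pose just before it. camera_params takes no time and is no camera call.
- close_job(): hands the job in, once; it reports no verdict.
The state is a dict: "t": time; "qpos": joint angles; "qvel": joint speeds; "joint_torque": joint torques, N m; "ee_pos": TCP position; "orientation": TCP orientation; "ft_force": force on the tool from outside, world axes, zero at the start; "moment": the same for the moment, N m; "width": finger opening in mm.
Only numpy, scipy, OpenCV 4.12 (cv2) and the standard library are available. Lean on these libraries where they do the work, as an engineer would, in place of code of your own. Each camera call takes 0.05 s, during which the arm holds its last target.

## Working session

There is one attempt and no reset: what is moved stays moved. The work goes in short steps, Python scripts to look and compute and a tool call to move; the robot and the scene stay as the last step left them, time stands still between calls to the robot, and variables do not carry over. Pictures are saved under pics/ and viewed, and the job is handed in when it is done.

Besides the shell and the picture viewer there is one more tool, called after "Call:" by a JSON object that holds its "api" and its "payload", one argument or row to a line. arm_command: Moves the arm, as the interface text tells. Its arguments: {"type":"object","properties":{"increments":{"type":"array","items":{"type":"array"}},"gripper":{"type":"number"}},"required":["increments"]}

```bash
mkdir -p pics; ls
python3 - <<'E'
from workcell import *
import cv2
o=get_obs();print(o)
for n in ["scene","top","wrist"]:
    im=get_image(n);cv2.imwrite(f"pics/{n}0.png",im[:,:,::-1]);print(n,camera_params(n))
E
```

```text
pics
{'t': 0.0, 'qpos': array([ 1.28998404e+00,  4.23854831e-01,  1.63067849e+00, -3.61656665e-05,
        1.08859342e+00, -1.90054938e-02]), 'qvel': array([ 0.00017867,  0.00114979, -0.00055693,  0.00300851, -0.00047158,
       -0.00014166]), 'joint_torque': array([ 4.23297352e-04, -5.44605911e+01, -2.73671061e+01,  6.43715914e-02,
        2.26020796e-02, -1.31044494e-04]), 'ee_pos': array([161.60140253, 603.17509568, 221.89748116]), 'orientation': array([ 2.49164071e+00,  1.91192176e+00, -1.90888955e-03]), 'ft_force': array([ 0.34813166, -0.35891208,  0.16802344]), 'moment': array([-0.01825883, -0.03691847,  0.00484421]), 'width': 87.51435519710704}
scene {'K': array([[369.14036157,   0.        , 250.06080464],
       [  0.        , 369.14036157, 191.11639063],
       [  0.        ,   0.        ,   1.        ]]), 'k1': -0.1145014801749416, 'rvec': array([ 2.10295278, -0.85466182,  0.42567048]), 'tvec': array([-359.52256386,  322.50971272,  551.24111176])}
top {'K': array([[497.47024265,   0.        , 247.76743175],
       [  0.        , 497.47024265, 187.55596524],
       [  0.        ,   0.        ,   1.        ]]), 'k1': -0.1660193125570296, 'rvec': array([ 2.15708909, -2.05795606,  0.21762589]), 'tvec': array([  55.43154714,  576.3546176 , 1174.71611476])}
wrist {'K': array([[284.65962198,   0.        , 259.19321942],
       [  0.        , 284.65962198, 195.32977731],
       [  0.        ,   0.        ,   1.        ]]), 'k1': 0.015328414351315812, 'T_tool_cam': array([[ 9.99998425e-01,  1.21579136e-03,  1.29299135e-03,
        -7.50064361e-01],
       [-1.52176614e-03,  9.62260641e-01,  2.72125234e-01,
        -7.58175847e+01],
       [-9.13347182e-04, -2.72126773e-01,  9.62260976e-01,
        -1.61917437e+02],
       [ 0.00000000e+00,  0.00000000e+00,  0.00000000e+00,
         1.00000000e+00]])}
```

View pics/scene0.png

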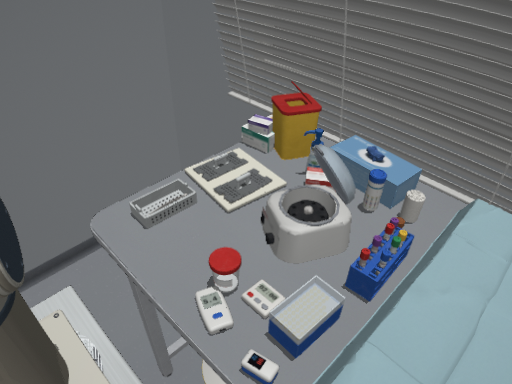

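View pics/top0.png

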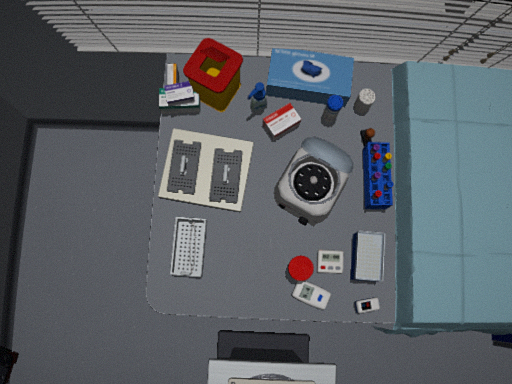

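View pics/wrist0.png

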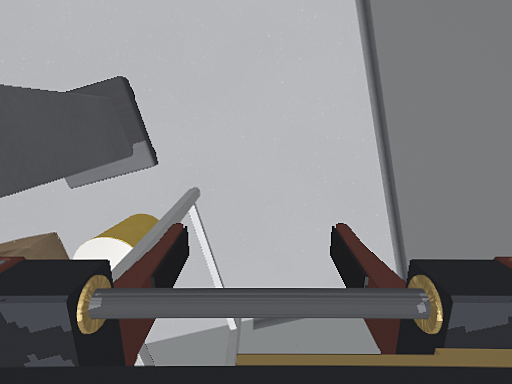

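The overviews show the slab at about (206,170) in top with two lids, the tray at (188,247), the cup at (300,268), timers at about (330,262), and the lancets carton at (282,120). I'll enlarge and locate them.

```bash
cat > h.py <<'E'
import numpy as np, cv2
from workcell import *
from scipy.spatial.transform import Rotation as R
def cam(n,obs=None):
    p=camera_params(n);K=p["K"];k=p["k1"]
    if n=="wrist":
        T=np.eye(4);T[:3,:3]=R.from_rotvec(obs["orientation"]).as_matrix();T[:3,3]=obs["ee_pos"]
        C=T@p["T_tool_cam"];Rw=C[:3,:3].T;t=-Rw@C[:3,3]
    else:
        Rw=R.from_rotvec(p["rvec"]).as_matrix();t=np.array(p["tvec"])
    return K,k,Rw,t
def proj(c,P):
    K,k,Rw,t=c;q=Rw@np.array(P,float)+t;s=q[:2]/q[2];s=s*(1+k*(s@s));return K[:2,:2]@s+K[:2,2]
def back(c,uv,z):
    K,k,Rw,t=c
    s=cv2.undistortPoints(np.array([[uv]],float),K,np.array([k,0,0,0,0]))[0,0]
    d=Rw.T@np.array([s[0],s[1],1]);o=-Rw.T@t
    return o+d*(z-o[2])/d[2]
def crop(src,dst,x0,y0,w,h,f):
    im=cv2.imread(src)[y0:y0+h,x0:x0+w]
    im=cv2.resize(im,None,fx=f,fy=f,interpolation=cv2.INTER_CUBIC)
    for i in range(0,w,10):cv2.putText(im,str(x0+i),(i*f,8),0,.3,(0,255,255),1);cv2.line(im,(i*f,10),(i*f,14),(0,255,255),1)
    for i in range(0,h,10):cv2.putText(im,str(y0+i),(0,i*f+3),0,.3,(0,255,255),1)
    cv2.imwrite(dst,im)
E
python3 - <<'E'
from h import *
crop("pics/top0.png","pics/top0c.png",150,120,110,90,7)
crop("pics/top0.png","pics/top0t.png",150,205,80,80,7)
E
```

```text
(no output)
```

View pics/top0c.png

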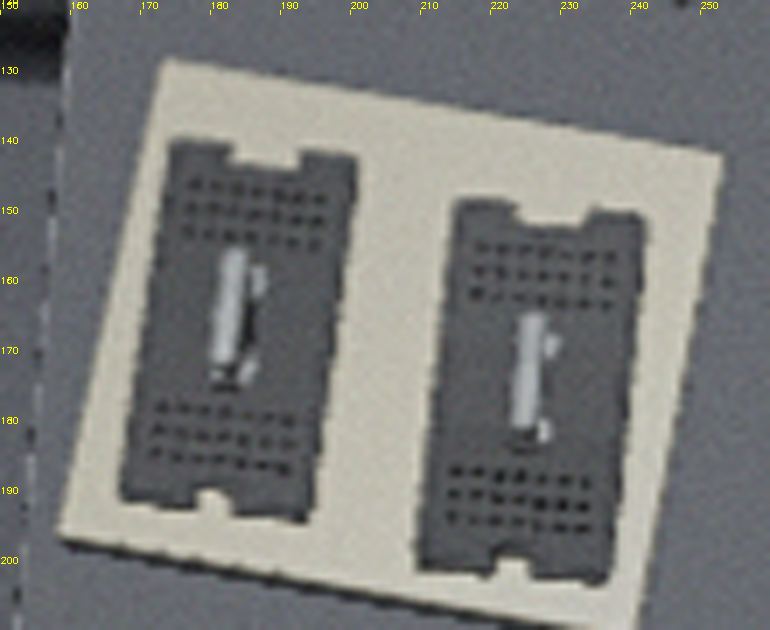

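View pics/top0t.png

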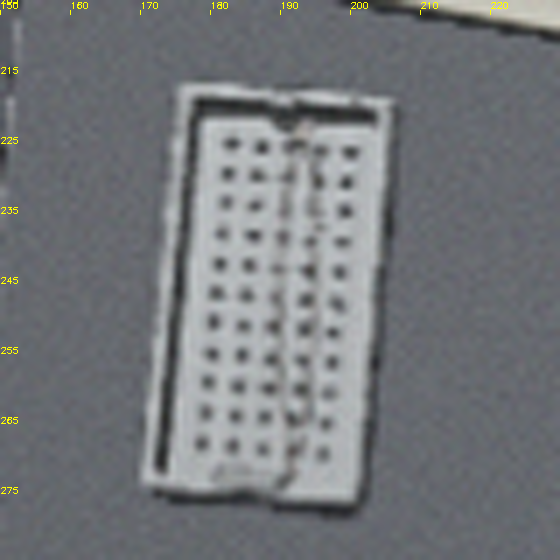

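```bash
cat > m.py <<'E'
from h import *
c=cam("top")
f=lambda u,v,z:back(c,(u,v),z)
# tray corners at rim z 34
P=[f(175.5,217,34),f(206,219,34),f(201,276.5,34),f(170.3,274.8,34)]
print("tray",np.round(P,1),np.mean(P,0)); 
d=(P[0]+P[1]-P[2]-P[3]);print("far-axis yaw deg",np.degrees(np.arctan2(d[1],d[0])),[np.linalg.norm(P[i]-P[(i+1)%4]) for i in range(4)])
def lid(pts,name):
    P=[f(*p,17) for p in pts];print(name,np.mean(P,0));d=(P[0]+P[1]-P[2]-P[3])
    print(" yaw",np.degrees(np.arctan2(d[1],d[0])),[round(np.linalg.norm(P[i]-P[(i+1)%4]),1) for i in range(4)])
lid([(174,139.8),(201,142),(194.3,194.5),(167,191.3)],"L")
lid([(215,148.3),(242,150.5),(237,203.2),(209.3,201.3)],"R")
for n,a,b in [("L",(183.5,155.5),(181.5,172)),("R",(226.3,164.5),(224.3,181))]:
    a=f(*a,47);b=f(*b,47);print(n,"bar",(a+b)/2,np.linalg.norm(a-b),np.degrees(np.arctan2(*(a-b)[[1,0]])))
S=[f(*p,13) for p in [(173.5,128.5),(253,142),(241,211),(158.3,196.3)]];print("slab",np.round(S,1),np.mean(S,0))
print("cup",f(300,268,72),"lanc",f(282,120,48),"timer",f(330,262,17),f(311,294,17),"sharps",f(213,65,150))
E
python3 m.py; python3 -c "
from h import *
crop('pics/scene0.png','pics/s0c.png',95,130,200,110,4)"
```

```text
tray [[494.6 260.9  34. ]
 [493.3 183.7  34. ]
 [349.8 187.2  34. ]
 [349.8 263.5  34. ]] [421.86484975 223.8255422   34.        ]
far-axis yaw deg -1.2157942423525765 [np.float64(77.27518841098293), np.float64(143.6006830675189), np.float64(76.2583773950762), np.float64(144.8279997787763)]
L [630.53174061 251.37294216  17.        ]
 yaw -3.003001172265529 [np.float64(72.0), np.float64(141.7), np.float64(71.5), np.float64(139.6)]
R [611.69891928 141.13270596  17.        ]
 yaw -2.388754877140196 [np.float64(71.1), np.float64(140.7), np.float64(71.2), np.float64(141.9)]
L bar [630.29946639 251.57645326  47.        ] 43.61600360756583 -2.3542801140004266
R bar [611.76569238 141.18322888  47.        ] 43.22442271692277 -3.4660220402031445
slab [[734.9 288.3  13. ]
 [706.8  74.9  13. ]
 [521.3  97.4  13. ]
 [549.4 313.1  13. ]] [628.08243498 193.42062302  13.        ]
cup [379.95811523 -51.77549818  72.        ] lanc [759.20218889   2.25784084  48.        ] timer [ 400.98468534 -132.66756947   17.        ] [319.5264259  -86.87451071  17.        ] sharps [857.75298302 181.40508529 150.        ]
```

View pics/s0c.png

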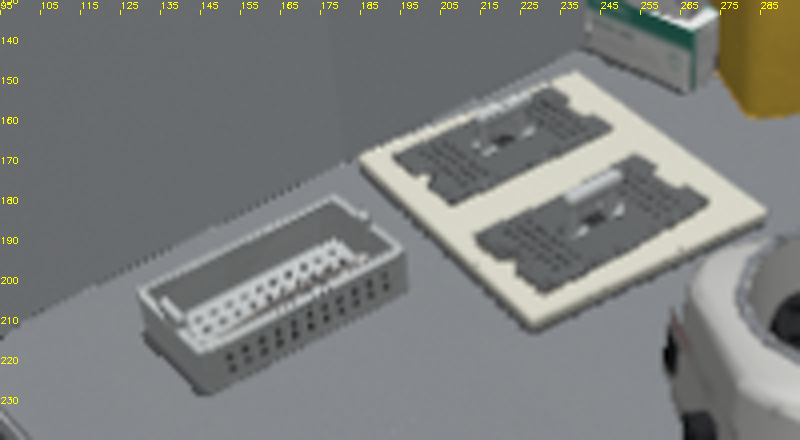

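The scene view shows the tray's wide lug at its near end (137,207) and the narrow one at the far end (185,184). Both lids have their wide notch at the far end, so the lid needs a half turn. Next I'll move to look from above the lids.

Call:
{"api": "arm_command", "payload": {
  "increments": [
    [[0,0,0],-6.15],
    [[0,0,0],-6.15],
    [[-2.5,3,0],0],
    [[-2.5,3,0],0]
  ],
  "gripper": 0
}}

```text
t: 0.55
ee_pos: [217.8, 551.9, 220.7]
orientation: [2.257, 2.185, -0.003]
ft_force: [1.2, -0.3, 0.2]
width: 59.3
```

Call:
{"api": "arm_command", "payload": {
  "increments": [
    [[-2.9,3.4,-0.15],0],
    [[-2.9,3.4,-0.15],0],
    [[-2.9,3.4,-0.15],0],
    [[-2.9,3.4,-0.15],0],
    [[-2.9,3.4,-0.15],0],
    [[-2.9,3.4,-0.15],0],
    [[-2.9,3.4,-0.15],0],
    [[-2.9,3.4,-0.15],0],
    [[-2.9,3.4,-0.15],0],
    [[-2.9,3.4,-0.15],0],
    [[-2.9,3.4,-0.15],0],
    [[0,0,0],0]
  ]
}}

```text
t: 1.75
ee_pos: [595.9, 203.0, 235.9]
orientation: [2.256, 2.184, -0.007]
ft_force: [-0.1, 0.4, 0.7]
width: 0.6
```

```bash
cat > w.py <<'E'
import sys
from h import *
import pickle
o=get_obs();im=get_image("wrist");n=sys.argv[1]
cv2.imwrite(f"pics/{n}.png",im[:,:,::-1]);pickle.dump(o,open(f"{n}.pkl","wb"))
rv=o["orientation"];X=R.from_rotvec(rv).as_matrix()
print(o["t"],o["ee_pos"].round(2),"yaw",np.degrees(np.arctan2(X[1,0],X[0,0])).round(2),"zaxis",X[:,2].round(4),o["ft_force"].round(2),o["moment"].round(3),o["width"],"qvel",abs(o["qvel"]).max())
E
python3 w.py w1
```

```text
1.75 [595.9  203.04 235.93] yaw 88.13 zaxis [-0.002  -0.0041 -1.    ] [-0.08  0.43  0.7 ] [0.057 0.021 0.044] 0.61531936412163 qvel 0.044288717925232195
```

View pics/w1.png

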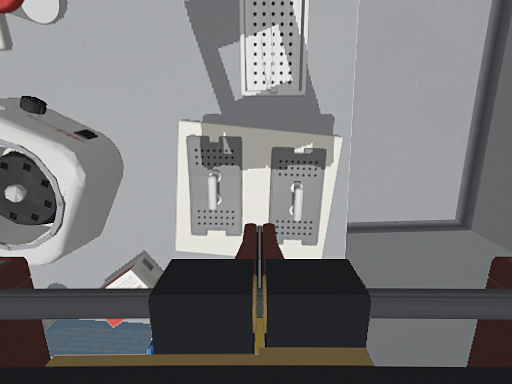

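```bash
python3 -c "
from h import *
crop('pics/w1.png','pics/w1c.png',170,110,180,150,4)"
```

```text
(no output)
```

View pics/w1c.png

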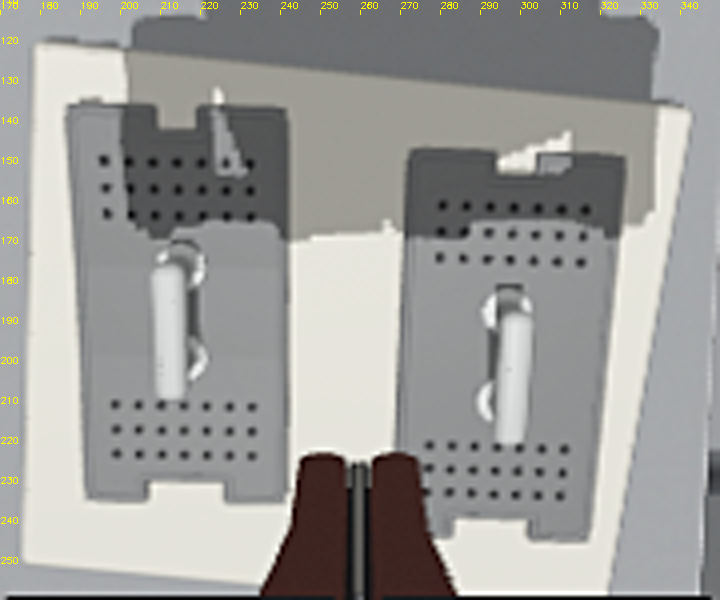

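Run:
```python
from h import *
import pickle
c=cam("wrist",pickle.load(open("w1.pkl","rb")))
f=lambda u,v,z:back(c,(u,v),z)
def bar(n,a,b,z=47):
    a=f(*a,z);b=f(*b,z);d=b-a;print(n,"bar",((a+b)/2).round(1),np.linalg.norm(d).round(1),np.degrees(np.arctan2(d[1],d[0])).round(2))
bar("R",(211.7,176),(213,210));bar("L",(299.5,188.5),(297.5,221.5))
P=[f(*p,17) for p in [(186.5,136),(242,137),(242,235.5),(191.5,235)]];d=P[2]+P[3]-P[0]-P[1]
print("R",np.mean(P,0).round(1),[np.linalg.norm(P[i]-P[(i+1)%4]).round(1) for i in range(4)],np.degrees(np.arctan2(d[1],d[0])))
P=[f(*p,17) for p in [(271.5,147.5),(327,149),(317,245.5)]];print("L",((P[0]+P[2])/2).round(1),[np.linalg.norm(P[i]-P[i+1]).round(1) for i in range(2)],np.degrees(np.arctan2(*(P[2]-P[1])[[1,0]])))
# vents at z17 rows: outer
for n,q in [("R",[(195.5,150),(252,224)]),]: pass
```

```text
R bar [614.3 141.8  47. ] 45.0 -2.23
L bar [633.7 251.9  47. ] 44.7 -2.96
R [615.3 141.3  17. ] [np.float64(72.8), np.float64(140.0), np.float64(73.0), np.float64(140.5)] -2.768902012353834
L [633.9 251.4  17. ] [np.float64(73.7), np.float64(140.1)] -4.066492470121455
```

Call:
{"api": "arm_command", "payload": {
  "increments": [
    [[-1.5,-0.7,3.5],0],
    [[-1.5,-0.7,3.5],0],
    [[-1.5,-0.7,3.5],0],
    [[-1.5,-0.7,3.5],0],
    [[0,0,3],0],
    [[0,0,0],0]
  ]
}}

```text
t: 2.4
ee_pos: [557.7, 149.0, 61.6]
orientation: [-2.251, -2.188, 0.006]
ft_force: [0.2, -0.6, 0.8]
width: 0.4
```

```bash
python3 w.py w2
```

```text
2.4 [557.69 148.96  61.61] yaw 88.38 zaxis [-0.0042 -0.001  -1.    ] [ 0.22 -0.59  0.83] [ 0.022  0.051 -0.035] 0.42204330225885145 qvel 0.05175047327639949
```

Call:
{"api": "arm_command", "payload": {
  "increments": [
    [[-0.5,0.8,1.5],0],
    [[0,0,1.5],0],
    [[0,0,0.2],0],
    [[0,0,0],0]
  ]
}}

```text
t: 2.85
ee_pos: [569.1, 148.1, 35.8]
orientation: [2.247, 2.192, 0.007]
ft_force: [0.6, -0.3, 0.1]
width: 0.8
```

```bash
python3 w.py w3
```

```text
2.85 [569.08 148.09  35.78] yaw 88.59 zaxis [ 0.0048  0.0016 -1.    ] [ 0.56 -0.29  0.12] [ 0.046 -0.024 -0.002] 0.7834206882355895 qvel 0.011962935544486793
```

View pics/w3.png

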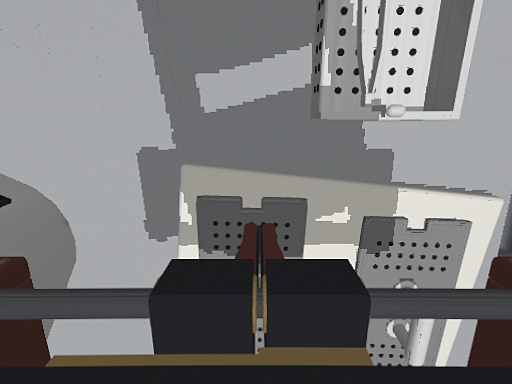

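Call:
{"api": "arm_command", "payload": {
  "increments": [
    [[-0.3,-0.3,0.9],0],
    [[0,0,0],0],
    [[0,0,0],0]
  ]
}}

```text
t: 3.2
ee_pos: [566.5, 145.6, 28.0]
orientation: [2.245, 2.192, 0.011]
ft_force: [0.5, -0.5, 1.3]
width: 0.8
```

```bash
python3 w.py w4
```

```text
3.2 [566.49 145.65  28.05] yaw 88.62 zaxis [ 0.0074  0.0023 -1.    ] [ 0.52 -0.5   1.29] [ 0.022 -0.022  0.047] 0.7576792860097745 qvel 0.015320295747904642
```

Call:
{"api": "arm_command", "payload": {
  "increments": [
    [[0,0,0.4],0],
    [[0,0,0.2],0],
    [[0,0,0],0]
  ]
}}

```text
t: 3.55
ee_pos: [566.5, 145.5, 21.7]
orientation: [2.246, 2.192, 0.011]
ft_force: [0.5, -0.8, -0.3]
width: 0.6
```

Call:
{"api": "arm_command", "payload": {
  "increments": [
    [[0,0,0.2],0],
    [[0,0,0],0]
  ]
}}

```text
t: 3.75
ee_pos: [566.5, 145.5, 19.5]
orientation: [2.246, 2.192, 0.011]
ft_force: [-0.6, 0.2, 0.5]
width: 0.6
```

Call:
{"api": "arm_command", "payload": {
  "increments": [
    [[0,0,0.1],0],
    [[0,0,0],0]
  ]
}}

```text
t: 3.95
ee_pos: [566.6, 145.5, 18.4]
orientation: [2.246, 2.192, 0.011]
ft_force: [-0.2, 0.3, 1.3]
width: 0.7
```

```bash
python3 w.py w5
```

```text
3.95 [566.58 145.48  18.37] yaw 88.6 zaxis [ 0.0072  0.0022 -1.    ] [-0.22  0.34  1.3 ] [-0.03   0.017 -0.042] 0.7099654870969213 qvel 0.0036759574225834896
```

Call:
{"api": "arm_command", "payload": {
  "increments": [
    [[0,0,0.1],0],
    [[0,0,0],0]
  ]
}}

```text
t: 4.2
ee_pos: [566.6, 145.5, 17.5]
orientation: [2.246, 2.192, 0.011]
ft_force: [-0.6, 0.3, 0.8]
width: 0.2
```

Call:
{"api": "arm_command", "payload": {
  "increments": [
    [[0,0,0.1],0],
    [[0,0,0],0]
  ]
}}

```text
t: 4.4
ee_pos: [566.8, 145.5, 17.6]
orientation: [2.246, 2.192, 0.011]
ft_force: [-0.3, -0.6, 0.8]
width: 0.5
```

```bash
python3 w.py w6
```

```text
4.4 [566.76 145.53  17.62] yaw 88.6 zaxis [ 0.0074  0.0023 -1.    ] [-0.29 -0.6   0.75] [-0.018  0.007 -0.036] 0.5224857737879588 qvel 0.006082960571254514
```

Call:
{"api": "arm_command", "payload": {
  "increments": [
    [[0,0,0.2],0],
    [[0,0,0],0]
  ]
}}

```text
t: 4.65
ee_pos: [567.1, 145.6, 17.8]
orientation: [2.246, 2.191, 0.012]
ft_force: [-0.8, 0.1, -0.5]
width: 0.5
```

```bash
python3 w.py w7; python3 -c "
from h import *
for n in ['w4','w5','w6','w7']: crop(f'pics/{n}.png',f'pics/{n}c.png',170,170,200,90,4)
a=[cv2.imread(f'pics/{n}c.png') for n in ['w5','w7']]
a=[x[:290] for x in a]
cv2.imwrite('pics/cmp.png',np.vstack(a))"
```

```text
4.65 [567.11 145.61  17.79] yaw 88.6 zaxis [ 0.0079  0.0024 -1.    ] [-0.82  0.11 -0.5 ] [ 0.041  0.076 -0.014] 0.5062287425827191 qvel 0.013346894594267406
```

View pics/cmp.png

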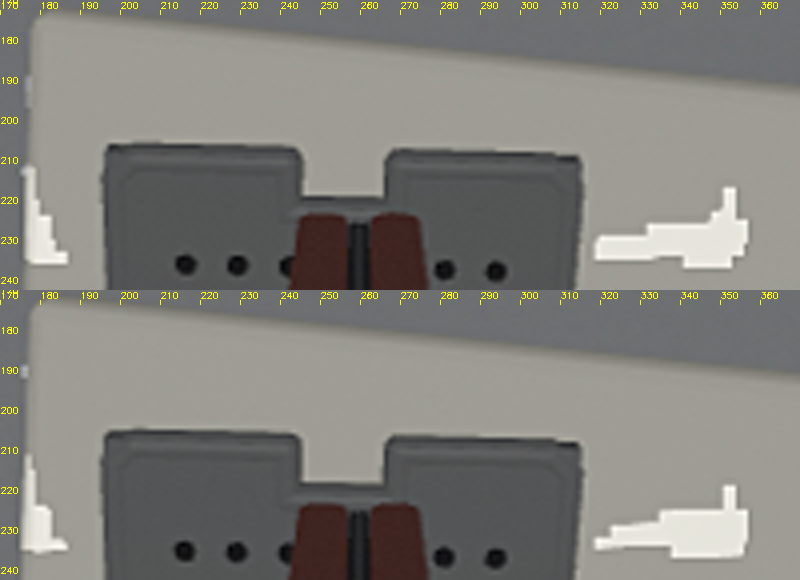

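Call:
{"api": "arm_command", "payload": {
  "increments": [
    [[0,0,0.5],0],
    [[0,0,0.5],0]
  ]
}}

```text
t: 4.9
ee_pos: [567.6, 145.7, 16.9]
orientation: [2.246, 2.192, 0.01]
ft_force: [-21.2, -5.7, 72.4]
width: 0.3
```

```bash
python3 w.py w8; python3 -c "
from h import *
for n in ['w8']: crop(f'pics/{n}.png',f'pics/{n}c.png',170,170,200,90,4)
a=[cv2.imread(f'pics/{n}c.png') for n in ['w5','w8']]
a=[x[:290] for x in a]
cv2.imwrite('pics/cmp2.png',np.vstack(a))"
```

```text
4.9 [567.61 145.66  16.94] yaw 88.61 zaxis [ 0.0071  0.0021 -1.    ] [-21.16  -5.69  72.41] [-0.93   3.977 -0.017] 0.28101544828920083 qvel 0.007902619147336195
```

View pics/cmp2.png

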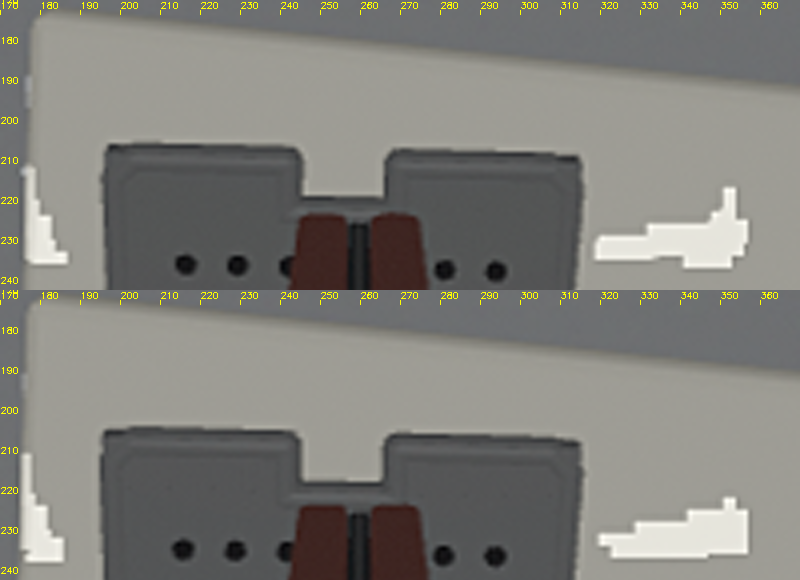

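72 N is too hard, so I'm backing off at once. The lid didn't yield, and I'll also check whether it dropped before w5.

Call:
{"api": "arm_command", "payload": {
  "increments": [
    [[0,0,-0.5],0],
    [[0,0,-1],0],
    [[0,0,0],0]
  ]
}}

```text
t: 5.25
ee_pos: [568.4, 145.9, 34.9]
orientation: [2.244, 2.191, 0.015]
ft_force: [0.9, -0.7, -0.9]
width: 0.7
```

```bash
python3 w.py w9; python3 -c "
from h import *
for n in ['w9']: crop(f'pics/{n}.png',f'pics/{n}c.png',170,170,200,90,4)
a=[cv2.imread(f'pics/{n}c.png') for n in ['w4','w9']]
a=[x[:290] for x in a]
cv2.imwrite('pics/cmp3.png',np.vstack(a))"
```

```text
5.25 [568.44 145.89  34.89] yaw 88.61 zaxis [ 0.0107  0.0029 -0.9999] [ 0.89 -0.73 -0.86] [-0.001  0.001 -0.011] 0.7359239907240003 qvel 0.01674852351129832
```

View pics/cmp3.png

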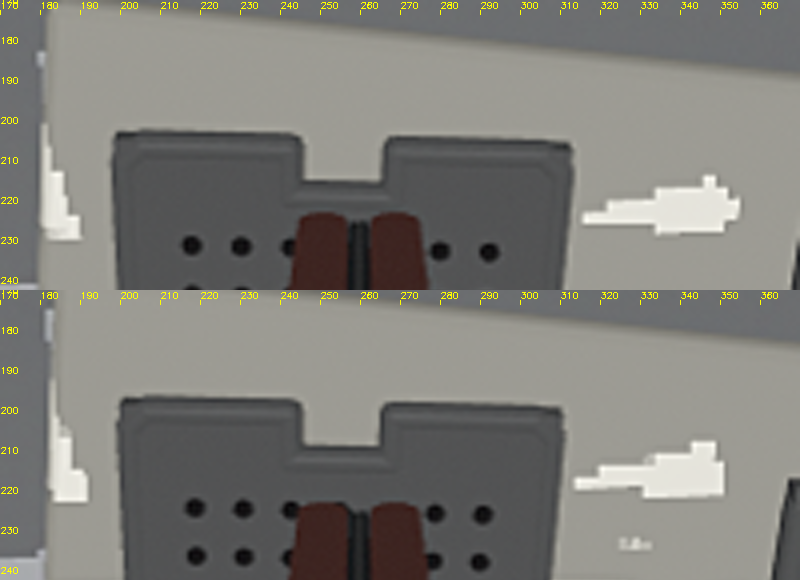

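Call:
{"api": "arm_command", "payload": {
  "increments": [
    [[3.6,0.5,0],0],
    [[3.6,0.5,0],0],
    [[3.4,0.4,0],0],
    [[0,0,0],0],
    [[0,0,0],0]
  ]
}}

```text
t: 5.8
ee_pos: [583.2, 253.2, 29.3]
orientation: [2.249, 2.19, 0.005]
ft_force: [0.2, -0.7, -0.9]
width: 0.1
```

```bash
python3 w.py x1
```

```text
5.8 [583.23 253.16  29.31] yaw 88.49 zaxis [ 4.e-03  4.e-04 -1.e+00] [ 0.19 -0.74 -0.85] [ 0.013 -0.001 -0.018] 0.1369066883813966 qvel 0.023722623847382607
```

Call:
{"api": "arm_command", "payload": {
  "increments": [
    [[0,0,0.3],0],
    [[0,0,0.3],0],
    [[0,0,0],0]
  ]
}}

```text
t: 6.15
ee_pos: [582.3, 249.9, 21.7]
orientation: [2.253, 2.187, 0.001]
ft_force: [0.7, 0.2, 0.4]
width: 0.4
```

```bash
python3 w.py x2
```

```text
6.15 [582.25 249.88  21.7 ] yaw 88.31 zaxis [ 1.4e-03 -7.0e-04 -1.0e+00] [0.72 0.16 0.44] [ 0.006 -0.026 -0.044] 0.40019418800663065 qvel 0.012747614237881297
```

Call:
{"api": "arm_command", "payload": {
  "increments": [
    [[0,0,0.15],0],
    [[0,0,0],0]
  ]
}}

```text
t: 6.4
ee_pos: [582.5, 249.0, 20.3]
orientation: [2.254, 2.186, 0.001]
ft_force: [-0.2, 0.1, -0.5]
width: 0.6
```

Call:
{"api": "arm_command", "payload": {
  "increments": [
    [[0,0,0.1],0],
    [[0,0,0],0]
  ]
}}

```text
t: 6.6
ee_pos: [582.7, 248.9, 19.5]
orientation: [2.255, 2.185, 0.001]
ft_force: [0.2, -1.4, 0.8]
width: 0.4
```

Call:
{"api": "arm_command", "payload": {
  "increments": [
    [[0,0,0.1],0],
    [[0,0,0],0]
  ]
}}

```text
t: 6.8
ee_pos: [582.8, 249.0, 18.6]
orientation: [2.254, 2.186, 0.002]
ft_force: [0.1, 0.7, 0.5]
width: 0.3
```

Call:
{"api": "arm_command", "payload": {
  "increments": [
    [[0,0,0.1],0],
    [[0,0,0],0]
  ]
}}

```text
t: 7.0
ee_pos: [582.8, 249.1, 17.5]
orientation: [2.254, 2.186, 0.002]
ft_force: [0.7, 0.2, 0.8]
width: 0.4
```

```bash
python3 w.py x3; python3 -c "
from h import *
for n in ['x2','x3']: crop(f'pics/{n}.png',f'pics/{n}c.png',170,170,200,90,4)
a=[cv2.imread(f'pics/{n}c.png') for n in ['x2','x3']]
a=[x[:290] for x in a]
cv2.imwrite('pics/cmp4.png',np.vstack(a))"
```

```text
7.0 [582.84 249.13  17.53] yaw 88.24 zaxis [ 2.3e-03 -4.0e-04 -1.0e+00] [0.69 0.18 0.79] [0.143 0.01  0.017] 0.41004105666193574 qvel 0.0025490519566194448
```

View pics/cmp4.png

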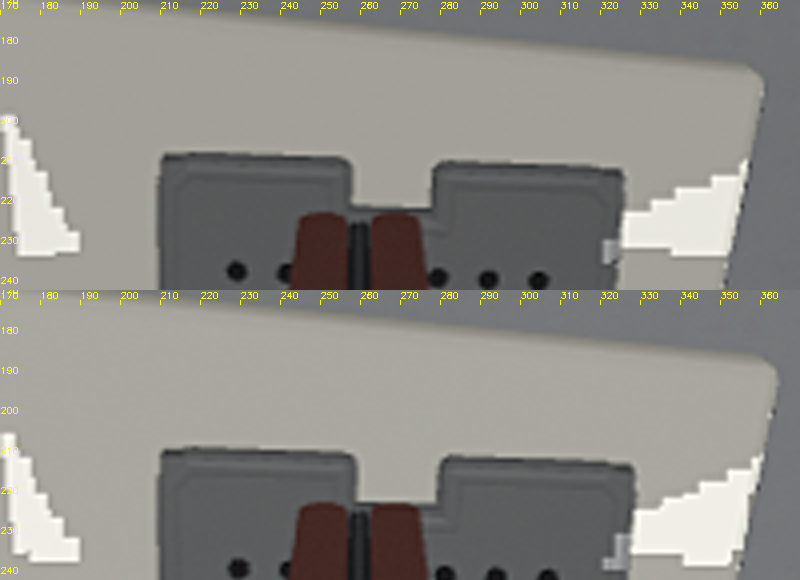

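Call:
{"api": "arm_command", "payload": {
  "increments": [
    [[0,0,0.1],0],
    [[0,0,0],0]
  ]
}}

```text
t: 7.25
ee_pos: [583.1, 249.2, 17.7]
orientation: [2.254, 2.186, 0.003]
ft_force: [1.0, 0.1, 0.3]
width: 0.9
```

Call:
{"api": "arm_command", "payload": {
  "increments": [
    [[0,0,0.1],0],
    [[0,0,0],0]
  ]
}}

```text
t: 7.45
ee_pos: [583.3, 249.4, 17.6]
orientation: [2.253, 2.186, 0.004]
ft_force: [-0.5, -0.6, -0.5]
width: 0.3
```

Call:
{"api": "arm_command", "payload": {
  "increments": [
    [[0,0,0.15],0],
    [[0,0,0],0]
  ]
}}

```text
t: 7.65
ee_pos: [583.7, 249.5, 17.7]
orientation: [2.253, 2.186, 0.004]
ft_force: [-0.1, 0.1, -0.5]
width: 0.7
```

```bash
python3 w.py x4; python3 -c "
from h import *
for n in ['x4']: crop(f'pics/{n}.png',f'pics/{n}c.png',170,170,200,90,4)
a=[cv2.imread(f'pics/{n}c.png') for n in ['x3','x4']]
a=[x[:290] for x in a]
cv2.imwrite('pics/cmp5.png',np.vstack(a))"
```

```text
7.65 [583.65 249.5   17.68] yaw 88.25 zaxis [ 3.7e-03  1.0e-04 -1.0e+00] [-0.06  0.08 -0.47] [ 0.021 -0.01  -0.043] 0.7243552655619141 qvel 0.008229829276366184
```

View pics/cmp5.png

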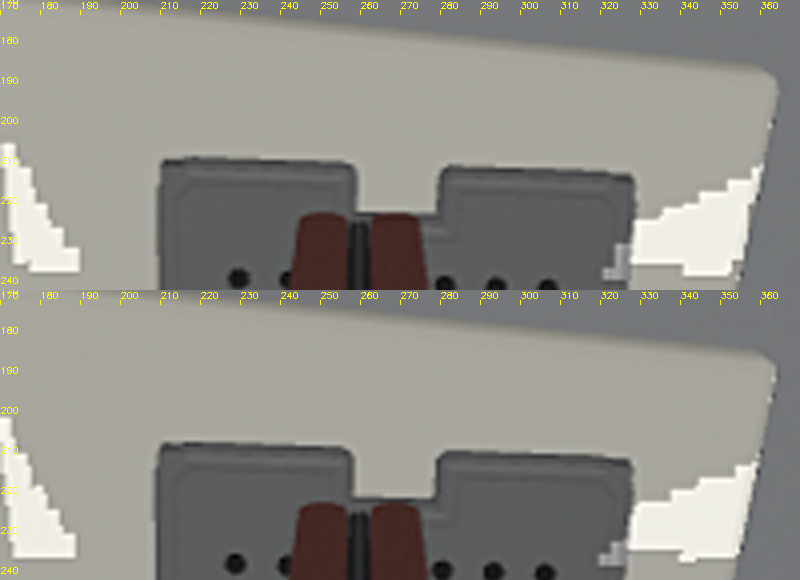

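```bash
cat > e.py <<'E'
from h import *
import pickle,sys
# auto: in each image find side edges of lid on several rows at sub-pixel by gradient
def edges(n,rows,l,r):
    g=cv2.GaussianBlur(cv2.imread(f"pics/{n}.png",0).astype(float),(0,0),0.8)
    L=[];Rr=[]
    for y in rows:
        d=np.gradient(g[y])
        a=np.arange(l-8,l+9);w=np.clip(-d[a],0,None);i=np.argmax(w);s=slice(max(i-2,0),i+3);L.append((w[s]*a[s]).sum()/w[s].sum())
        a=np.arange(r-8,r+9);w=np.clip(d[a],0,None);i=np.argmax(w);s=slice(max(i-2,0),i+3);Rr.append((w[s]*a[s]).sum()/w[s].sum())
    return np.array(L),np.array(Rr)
for n,rows,l,r in [("w4",range(208,216),197,311),("w5",range(212,220),194,314),("w7",range(212,220),194,314),("w8",range(212,220),194,314),("w9",range(206,214),199,309),
    ("x1",range(210,218),212,322),("x2",range(212,220),209,325),("x3",range(214,222),209,328),("x4",range(214,222),208,327)]:
    c=cam("wrist",pickle.load(open(n+".pkl","rb")))
    a,b=edges(n,rows,l,r)
    out=[]
    from scipy.optimize import brentq
    for y,u,v in zip(rows,a,b):
        F=lambda z:np.linalg.norm(back(c,(u,y),z)-back(c,(v,y),z))-72.2
        out.append(brentq(F,-60,80))
    print(n,"z est",np.median(out).round(2),np.round(out,1),a[0].round(1),b[0].round(1))
E
python3 e.py
```

```text
w4 z est 21.66 [20.2 20.6 21.1 21.5 21.8 22.  22.1 22.2] 197.4 312.7
w5 z est 19.27 [17.8 18.2 18.8 19.2 19.4 19.5 19.7 19.8] 195.2 315.1
w7 z est 18.98 [17.7 18.  18.4 18.9 19.1 19.  19.1 19.2] 194.6 314.8
w8 z est 18.58 [17.3 17.6 18.2 18.7 18.8 18.7 18.6 18.6] 194.2 314.8
w9 z est 22.11 [22.1 22.2 22.3 22.3 22.1 21.9 21.9 21.9] 198.6 310.8
x1 z est 18.52 [17.5 17.6 17.8 18.3 18.7 18.9 18.9 19. ] 205.9 318.1
x2 z est 17.51 [15.1 15.9 17.  17.5 17.6 17.9 18.4 18.7] 209.5 325.0
x3 z est 17.54 [15.2 16.  17.  17.5 17.6 17.8 18.4 18.7] 209.5 327.8
x4 z est 17.87 [16.8 17.6 17.7 17.7 18.  18.4 18.7 19. ] 208.3 327.7
```

Recovering the near-edge height from its apparent width gives:
- **Right lid (y≈141):** about 22 when free, about 18.7 while pressed, and 22 again after release. It rocked.
- **Left lid (y≈251):** constant at about 18. It is flat.

This also matches the crease lines seen on the right lid. I'll lift off and look over the left lid before grasping it.

Call:
{"api": "arm_command", "payload": {
  "increments": [
    [[0,0,-3],0],
    [[0,0,-3],0],
    [[0,2.2,-2],1],
    [[0.1,2.2,0],0],
    [[0,0,0],0],
    [[0,0,0],0]
  ],
  "gripper": 0.5
}}

```text
t: 8.3
ee_pos: [626.4, 248.3, 97.4]
orientation: [2.274, 2.167, -0.002]
ft_force: [-0.3, -0.2, -0.1]
width: 43.1
```

```bash
python3 w.py y1; python3 -c "
from h import *
crop('pics/y1.png','pics/y1c.png',180,130,180,150,4)"
```

```text
8.3 [626.4  248.28  97.35] yaw 87.23 zaxis [-4.0e-04 -1.6e-03 -1.0e+00] [-0.33 -0.19 -0.11] [ 0.027 -0.009 -0.005] 43.07480498902208 qvel 0.0099934496954821
```

View pics/y1c.png

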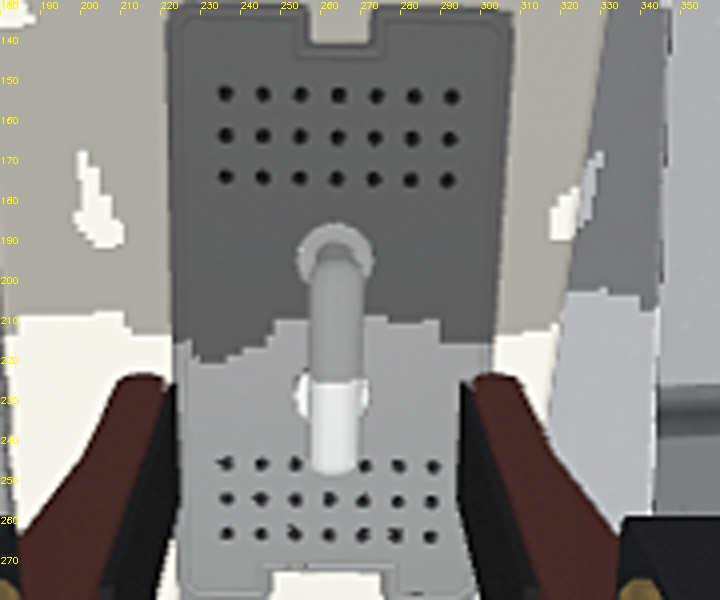

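View pics/y1.png

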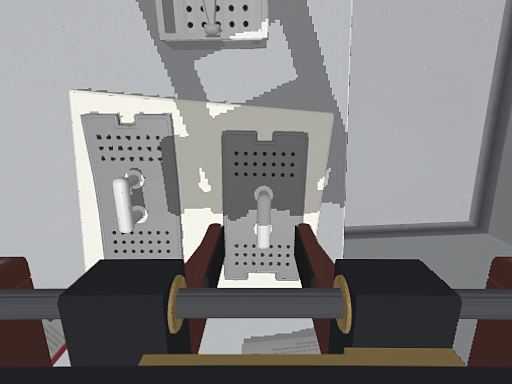

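The view shows the left lid's bar between the open fingers, from (263,196) to (263,247), with the narrow notch near the robot at (264,137).

Run:
```python
from h import *
import pickle
o=pickle.load(open("y1.pkl","rb"));c=cam("wrist",o)
f=lambda u,v,z:back(c,(u,v),z)
a=f(263.8,196,47.5);b=f(263.4,247.5,47.5);d=b-a;print(((a+b)/2).round(1),np.linalg.norm(d),np.degrees(np.arctan2(d[1],d[0])))
P=[f(*p,17) for p in [(221.5,133),(308.5,133.5),(298.5,279),(225.3,279)]];d=P[2]+P[3]-P[0]-P[1]
print("L",np.mean(P,0).round(1),[np.linalg.norm(P[i]-P[(i+1)%4]).round(1) for i in range(4)],np.degrees(np.arctan2(d[1],d[0])))
H=[f(*p,17) for p in [(236.5,153.5),(293,154.5),(236.5,263.5),(288,264.5)]];h=H
print("holes",np.mean(H,0),np.degrees(np.arctan2(*(h[2]-h[0])[[1,0]])),np.degrees(np.arctan2(*(h[3]-h[1])[[1,0]])))
X=R.from_rotvec(o["orientation"]).as_matrix();m=np.array([(a+b)[0]/2,(a+b)[1]/2,0])-np.r_[o["ee_pos"][:2],0];print("tool delta",(X.T@m).round(1))
```

```text
[632.9 251.3  47.5] 43.64376477529374 -2.8596720902906743
L [634.2 251.4  17. ] [np.float64(72.4), np.float64(137.2), np.float64(70.5), np.float64(137.7)] -3.6123051901212513
holes [634.74331096 251.47003804  17.        ] -3.916469670618442 -3.4481648636494273
tool delta [ 3.3  6.3 -0. ]
```

Call:
{"api": "arm_command", "payload": {
  "increments": [
    [[0.3,0.7,2],0.5],
    [[0,0,2],0],
    [[0,0,1.5],0],
    [[0,0,0],0],
    [[0,0,0],0]
  ]
}}

```text
t: 8.85
ee_pos: [628.0, 250.5, 37.6]
orientation: [-2.281, -2.157, 0.012]
ft_force: [-0.1, -0.0, 0.3]
width: 43.9
```

Call:
{"api": "arm_command", "payload": {
  "increments": [
    [[0.1,0.5,0.6],0],
    [[0,0,0.5],0],
    [[0,0,0.2],0],
    [[0,0,0],0]
  ]
}}

```text
t: 9.25
ee_pos: [634.1, 251.6, 25.4]
orientation: [-2.282, -2.158, 0.009]
ft_force: [-0.9, 1.6, 0.6]
width: 44.0
```

Call:
{"api": "arm_command", "payload": {
  "increments": [
    [[0,0,0.15],0],
    [[0,0,0],0]
  ]
}}

```text
t: 9.45
ee_pos: [634.5, 251.7, 24.3]
orientation: [-2.282, -2.158, 0.008]
ft_force: [-0.3, -0.5, 0.5]
width: 43.4
```

Call:
{"api": "arm_command", "payload": {
  "increments": [
    [[0,0,0],0],
    [[0,0,0],0],
    [[0,0,0],0],
    [[0,0,0],0]
  ],
  "gripper": 0
}}

```text
t: 9.85
ee_pos: [634.7, 251.7, 24.8]
orientation: [-2.282, -2.158, 0.007]
ft_force: [0.3, -0.1, 0.4]
width: 15.4
```

```bash
python3 w.py y2
```

```text
9.85 [634.7  251.74  24.81] yaw 86.8 zaxis [-0.0035 -0.0025 -1.    ] [ 0.33 -0.06  0.42] [ 0.024  0.013 -0.02 ] 15.440714692248585 qvel 0.003070781058346207
```

Call:
{"api": "arm_command", "payload": {
  "increments": [
    [[0,0,0],0],
    [[0,0,0],0]
  ]
}}

```text
t: 10.1
ee_pos: [634.7, 251.8, 24.8]
orientation: [-2.282, -2.158, 0.007]
ft_force: [0.4, -0.7, -0.7]
width: 10.7
```

Call:
{"api": "arm_command", "payload": {
  "increments": [
    [[0,0,-0.5],0],
    [[0,0,-1],0],
    [[0,0,-2],0],
    [[0,0,-2],0],
    [[0,0,-2],0],
    [[0,0,-2],0],
    [[0,0,0],0]
  ]
}}

```text
t: 10.8
ee_pos: [634.7, 251.9, 126.1]
orientation: [-2.282, -2.158, 0.008]
ft_force: [-0.3, -0.7, -0.3]
width: 10.7
```

```bash
python3 w.py y3
```

```text
10.8 [634.73 251.92 126.06] yaw 86.8 zaxis [-0.0041 -0.0027 -1.    ] [-0.32 -0.73 -0.29] [ 0.053 -0.053 -0.029] 10.660378730447835 qvel 0.027240590275307983
```

View pics/y3.png

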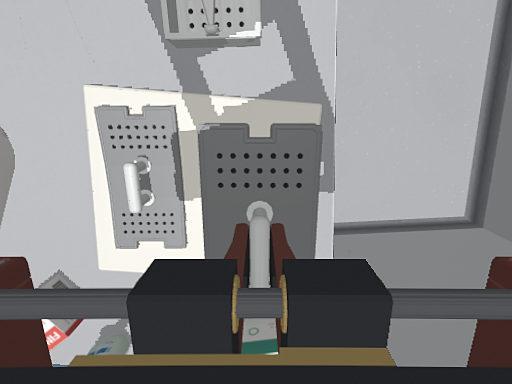

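The lid is gripped (opening 10.7) and lifted; the other lid is still on the slab. I'll refine the tray pose from the views already taken.

```bash
python3 -c "
from h import *
crop('pics/w3.png','pics/w3c.png',300,0,190,130,4)
crop('pics/w1.png','pics/w1t.png',225,0,100,110,5)"
```

```text
(no output)
```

View pics/w3c.png

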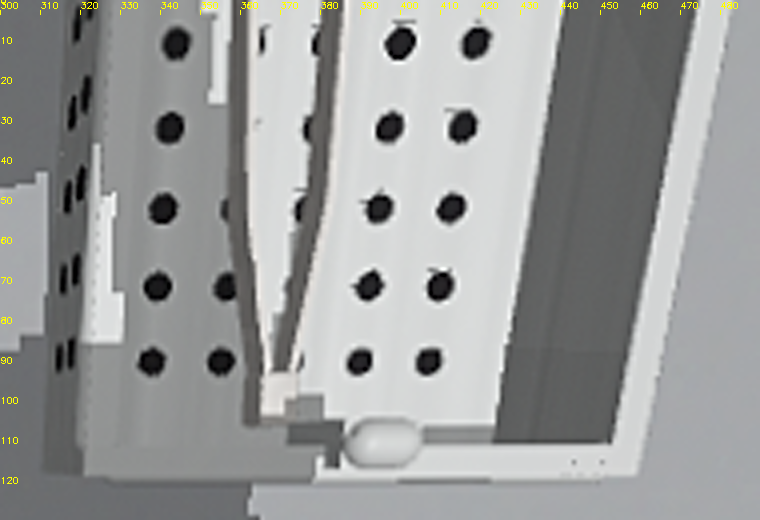

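View pics/w1t.png

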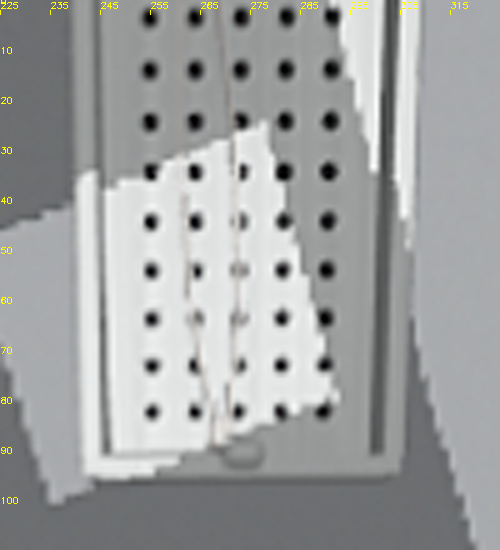

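Run:
```python
from h import *
import pickle
def F(n):
    c=cam("wrist",pickle.load(open(n+".pkl","rb")));return lambda u,v,z:back(c,(u,v),z)
f=F("w1");print("w1",f(242,95.5,34),f(304.5,95.5,34)); print("  L/R edge", f(240,40,34),f(307,40,34))
f=F("w3");print("w3",f(320.5,119.3,34),f(459,118.8,34)); print("  R edge",f(483,0,34),"L edge",f(324,0,34), "lug top",f(395.5,110,42))
```

```text
w1 [496.75595188 184.51553376  34.        ] [499.15919538 259.87037621  34.        ]
  L/R edge [436.81710814 185.11963186  34.        ] [439.32472441 261.89086631  34.        ]
w3 [496.43586176 183.52546574  34.        ] [498.20210411 259.60861032  34.        ]
  R edge [441.92159776 261.1385841   34.        ] L edge [439.497669   183.00085656  34.        ] lug top [492.56790619 220.66896673  42.        ]
```

Call:
{"api": "arm_command", "payload": {
  "increments": [
    [[-0.3,-1.5,-0.3],0],
    [[-0.6,-2.8,0],0],
    [[-0.6,-2.8,0],0],
    [[-0.6,-2.8,0],0],
    [[-0.6,-2.8,0],0],
    [[-0.6,-2.8,0],0],
    [[-0.4,-2.5,0],0],
    [[-0.2,-1.5,0],0],
    [[0,-0.5,0],0],
    [[0,0,0],0]
  ]
}}

```text
t: 11.85
ee_pos: [418.2, 219.3, 120.4]
orientation: [-2.279, -2.154, 0.03]
ft_force: [0.2, 0.0, -1.1]
width: 10.8
```

Call:
{"api": "arm_command", "payload": {
  "increments": [
    [[0,0,0],4],
    [[0,0,0],7],
    [[0,0,0],8.5],
    [[0,0,0],8.5],
    [[0,0,0],8.5],
    [[0,0,0],8.5],
    [[0,0,0],8.5],
    [[0,0,0],8.5],
    [[0,0,0],8.5],
    [[0,0,0],8.5],
    [[0,0,0],8.5],
    [[0,0,0],8.5],
    [[0,0,0],8.5],
    [[0,0,0],8.5],
    [[0,0,0],8.5],
    [[0,0,0],8.5],
    [[0,0,0],8.5],
    [[0,0,0],8.5],
    [[0,0,0],8.5],
    [[0,0,0],8.5]
  ]
}}

```text
t: 13.85
ee_pos: [441.0, 223.8, 115.5]
orientation: [2.411, -2.0, -0.004]
ft_force: [0.4, -0.3, -1.5]
width: 10.8
```

```bash
python3 w.py z1
```

```text
13.85 [441.01 223.82 115.55] yaw -79.34 zaxis [-0.0077 -0.0053 -1.    ] [ 0.39 -0.32 -1.47] [0.016 0.101 0.05 ] 10.849252163075008 qvel 1.4843084226738665
```

Call:
{"api": "arm_command", "payload": {
  "increments": [
    [[0,0,0],5],
    [[0,0,0],0],
    [[0,0,0],0]
  ]
}}

```text
t: 14.2
ee_pos: [443.4, 224.2, 114.9]
orientation: [2.32, -2.106, -0.003]
ft_force: [-0.5, -0.0, -1.0]
width: 10.7
```

```bash
python3 w.py z2
```

```text
14.2 [443.41 224.19 114.88] yaw -84.45 zaxis [-0.0068 -0.005  -1.    ] [-0.52 -0.03 -0.99] [-0.085  0.175  0.054] 10.686669581597803 qvel 0.010743510089818924
```

Call:
{"api": "arm_command", "payload": {
  "increments": [
    [[0,0,0],6.8],
    [[0.1,1.0,0.8],0],
    [[0,0.8,1],0],
    [[0,0,0.5],0],
    [[0,0,0],0],
    [[0,0,0],0]
  ]
}}

```text
t: 14.85
ee_pos: [423.5, 223.1, 89.9]
orientation: [2.208, -2.222, -0.002]
ft_force: [-0.0, -0.6, -0.5]
width: 10.7
```

```bash
python3 w.py z3;python3 -c "
from h import *
crop('pics/z3.png','pics/z3c.png',160,60,200,140,4)"
```

```text
14.85 [423.53 223.14  89.92] yaw -90.37 zaxis [-0.0075 -0.0054 -1.    ] [-0.01 -0.57 -0.47] [ 0.008  0.126 -0.012] 10.674121158100522 qvel 0.015966073019822037
```

View pics/z3.png

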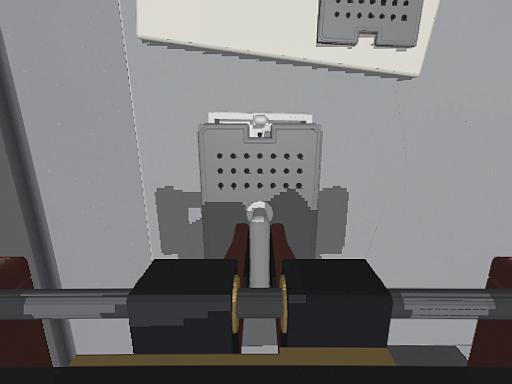

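View pics/z3c.png

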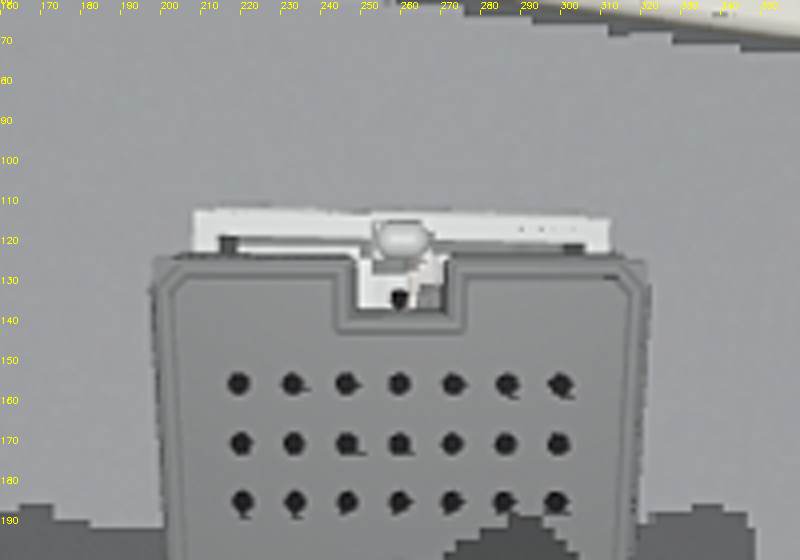

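The wrist view from the far side shows the lid's narrow notch at (260,131) over the narrow lug at (260,119), with the tray's far rim corners at (208,112) and (312,115). So the way round is right, and I can work out the relative offset.

```bash
cat > rel.py <<'E'
from h import *
import pickle
def rel(n,tray,lug,lidc,notch):
    o=pickle.load(open(n+".pkl","rb"));c=cam("wrist",o);f=lambda p,z:back(c,p,z)
    zt=o["ee_pos"][2]-0.6-11.2+4
    t=[f(p,34) for p in tray];l=f(lug,42.5);d=[f(p,zt) for p in lidc];nn=[f(p,zt) for p in notch]
    tm=np.mean(t,0);dm=np.mean(d,0)
    ya=lambda P:np.degrees(np.arctan2(*(P[0]-P[1])[[1,0]]))-90
    print("tray end mid",tm.round(1),"len",np.linalg.norm(t[0]-t[1]).round(1),"yaw",ya([t[0],t[1]]) if t[0][1]>t[1][1] else ya([t[1],t[0]]))
    print("lid end mid",dm.round(1),"len",np.linalg.norm(d[0]-d[1]).round(1),"yaw",ya([d[1],d[0]]) if d[1][1]>d[0][1] else ya(d))
    print("lug",l.round(1),"notch",np.mean(nn,0).round(1), np.linalg.norm(nn[0]-nn[1]).round(1))
    print("lid end - tray end +2 (want 0):",(dm-tm)[0]+2,"dy",(dm-tm)[1],"| notch-lug dy",(np.mean(nn,0)-l)[1])
E
python3 - <<'E'
from rel import *
rel("z3",[(208,112.3),(312.3,115)],(260,119.5),[(198,124.5),(322,125.5)],[(248.7,128),(271.7,128)])
E
```

```text
tray end mid [496.9 221.4  34. ] len 76.4 yaw -1.7069373515423791
lid end mid [490.9 221.9  82.1] len 71.5 yaw -0.7422490541776199
lug [493.  221.6  42.5] notch [489.2 221.8  82.1] 13.3
lid end - tray end +2 (want 0): -4.058639060241944 dy 0.5101142631731079 | notch-lug dy 0.18408213153051634
```

```bash
python3 - <<'E'
from h import *
import pickle
o=pickle.load(open("y1.pkl","rb"));c=cam("wrist",o)
Y=lambda p,z=17:back(c,p,z)
near=(Y((236.5,153.5))+Y((293,154.5)))/2;far=(Y((236.5,263.5))+Y((288,264.5)))/2
print("holes near/far x",near,far,(near+far)/2,(far-near)[0]/2, "TCP",o["ee_pos"])
print("edge near",Y((265,132)),"notch bottom near",Y((264,141)), "far edge",Y((262,278.5)),"far notch",Y((263,273)))
for n,zt in [("z3",82.1),("y3",118.4)]:
    o=pickle.load(open(n+".pkl","rb"));c=cam("wrist",o)
    X=R.from_rotvec(o["orientation"]).as_matrix()
    for nm,p in ([("hole",(259.5,155.5)),("edge",(260,124)),("notchbot",(260,137))] if n=="z3" else [("hole",(262,155.5)),("edge",(262,124.5))]):
        print(n,nm,(X.T@(back(c,p,zt)-o["ee_pos"])).round(1))
E
python3 -c "
from h import *
crop('pics/y3.png','pics/y3c.png',180,100,160,140,5)"
```

```text
holes near/far x [585.61324491 255.08757594  17.        ] [689.57082845 248.39901961  17.        ] [637.59203668 251.74329777  17.        ] 51.97879177155778 TCP [626.40221283 248.28496476  97.35313148]
edge near [567.38556922 256.04659329  17.        ] notch bottom near [574.71080231 254.90588805  17.        ] far edge [705.09564953 247.47008748  17.        ] far notch [699.19474187 248.68926166  17.        ]
z3 hole [  0.5 -49.8   7.5]
z3 edge [  0.7 -68.    7.3]
z3 notchbot [  0.7 -60.6   7.4]
y3 hole [  2.  -49.8   7.8]
y3 edge [  1.9 -67.7   7.9]
```

View pics/y3c.png

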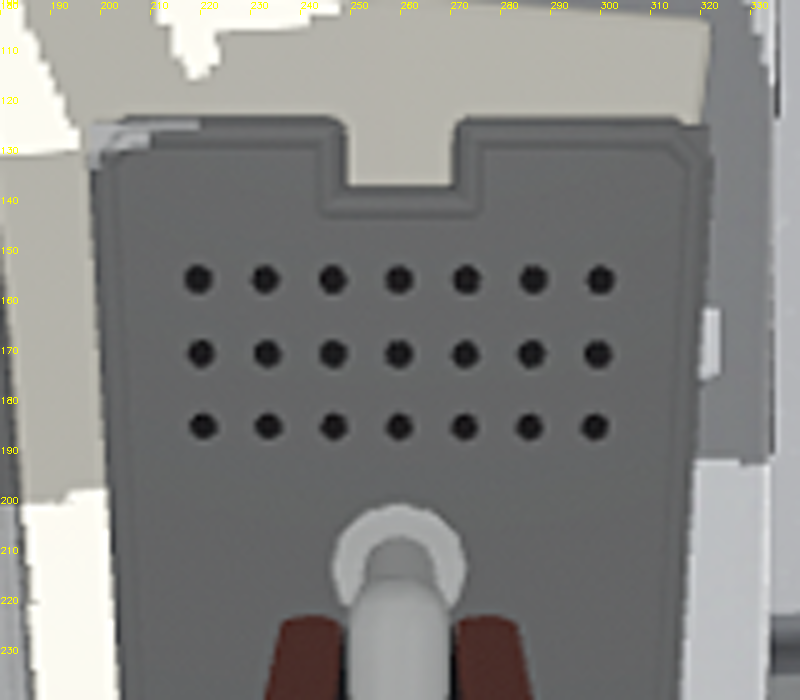

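Call:
{"api": "arm_command", "payload": {
  "increments": [
    [[-0.05,-0.3,0.8],0.8],
    [[0,0,0.9],0],
    [[0,0,0.6],0],
    [[0,0,0],0],
    [[0,0,0],0]
  ]
}}

```text
t: 15.4
ee_pos: [427.8, 223.8, 65.1]
orientation: [2.193, -2.239, -0.001]
ft_force: [0.1, 0.0, -0.5]
width: 10.6
```

```bash
python3 w.py z4;python3 -c "
from h import *
crop('pics/z4.png','pics/z4c.png',180,100,160,60,5)"
```

```text
15.4 [427.83 223.77  65.13] yaw -91.2 zaxis [-0.0061 -0.0048 -1.    ] [ 0.1   0.05 -0.47] [0.012 0.136 0.043] 10.5597331397979 qvel 0.010335719458607286
```

View pics/z4c.png

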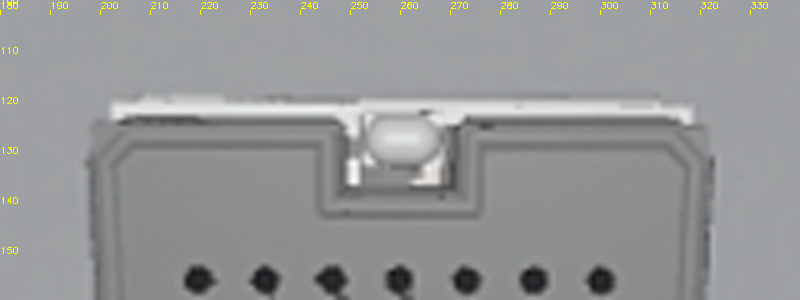

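Run:
```python
from rel import *
rel("z4",[(202.2,119.5),(318.3,121)],(260.5,127.5),[(198,123.5),(322,124.5)],[(248.8,130),(271.5,130)])
o=pickle.load(open("z4.pkl","rb"));c=cam("wrist",o)
print("notch bottom",back(c,(260,137.5),57.3),"want tray end-10")
```

```text
tray end mid [497.2 221.2  34. ] len 75.9 yaw -1.837491084709228
lid end mid [495.7 221.5  57.3] len 71.5 yaw -1.572991421872544
lug [493.  221.2  42.5] notch [492.4 221.5  57.3] 13.2
lid end - tray end +2 (want 0): 0.4945612074427004 dy 0.35596232891330715 | notch-lug dy 0.33788885348357667
notch bottom [488.09365572 221.7098625   57.3       ] want tray end-10
```

Call:
{"api": "arm_command", "payload": {
  "increments": [
    [[0.03,0.07,0.5],0.2],
    [[0,0,0.4],0],
    [[0,0,0],0],
    [[0,0,0],0]
  ]
}}

```text
t: 15.85
ee_pos: [427.2, 223.6, 55.8]
orientation: [2.189, -2.244, -0.001]
ft_force: [-0.1, -0.4, -0.9]
width: 10.7
```

```bash
python3 w.py z5;python3 -c "
from h import *
crop('pics/z5.png','pics/z5c.png',180,100,160,60,5)"
```

```text
15.85 [427.19 223.56  55.8 ] yaw -91.41 zaxis [-0.0054 -0.0044 -1.    ] [-0.11 -0.44 -0.89] [-0.066  0.13  -0.043] 10.71278965202475 qvel 0.004363757900765007
```

View pics/z5c.png

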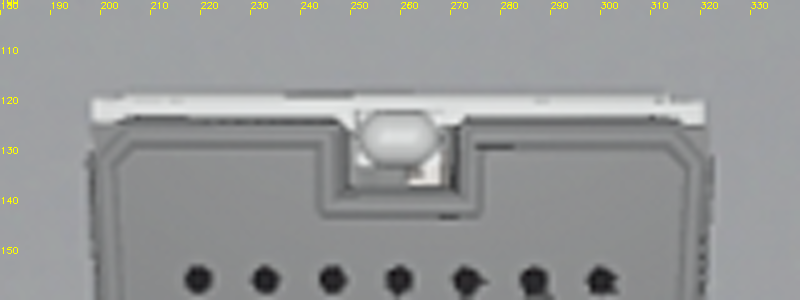

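Call:
{"api": "arm_command", "payload": {
  "increments": [
    [[0,0,0.3],0],
    [[0,0,0.2],0],
    [[0,0,0],0],
    [[0,0,0],0]
  ]
}}

```text
t: 16.3
ee_pos: [427.3, 223.6, 50.6]
orientation: [2.189, -2.244, -0.001]
ft_force: [-0.2, 0.3, -0.9]
width: 10.7
```

```bash
python3 w.py z6;python3 -c "
from h import *
crop('pics/z6.png','pics/z6c.png',180,100,160,60,5)"
```

```text
16.3 [427.35 223.64  50.61] yaw -91.41 zaxis [-0.0049 -0.0041 -1.    ] [-0.19  0.29 -0.94] [-0.022  0.122 -0.043] 10.683709572987109 qvel 0.0018944100912670287
```

View pics/z6c.png

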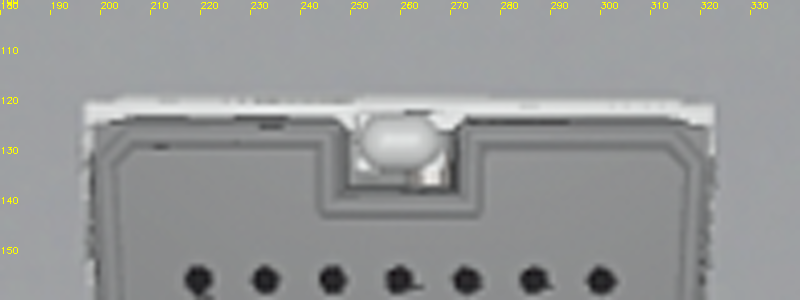

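Call:
{"api": "arm_command", "payload": {
  "increments": [
    [[0,0.03,0.2],0],
    [[0,0,0.1],0],
    [[0,0,0],0]
  ]
}}

```text
t: 16.65
ee_pos: [427.1, 223.7, 47.5]
orientation: [2.19, -2.244, -0.001]
ft_force: [-0.5, -0.4, -0.8]
width: 10.8
```

Call:
{"api": "arm_command", "payload": {
  "increments": [
    [[0,0,0.1],0],
    [[0,0,0],0]
  ]
}}

```text
t: 16.85
ee_pos: [427.1, 223.7, 46.4]
orientation: [2.19, -2.244, -0.0]
ft_force: [-0.5, 0.2, -0.4]
width: 10.8
```

Call:
{"api": "arm_command", "payload": {
  "increments": [
    [[0,0,0.1],0]
  ]
}}

```text
t: 16.95
ee_pos: [427.2, 223.7, 45.7]
orientation: [2.19, -2.244, -0.0]
ft_force: [-4.9, -3.8, 22.2]
width: 10.8
```

```bash
python3 w.py z7;python3 -c "
from h import *
crop('pics/z7.png','pics/z7c.png',180,100,160,60,5)"
```

```text
16.95 [427.18 223.68  45.72] yaw -91.4 zaxis [-0.0044 -0.004  -1.    ] [-4.94 -3.8  22.23] [-0.498  0.851  0.   ] 10.8427024468543 qvel 0.006219193861449353
```

View pics/z7c.png

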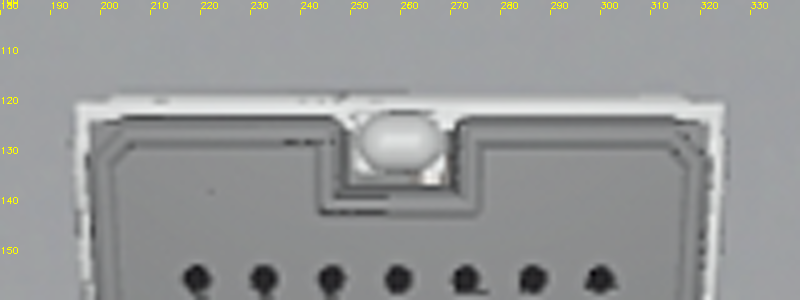

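Rim contact came at TCP z 45.7, where 45.8 was predicted for seated, with the lug centred in the notch. I'll relax, release and rise.

Call:
{"api": "arm_command", "payload": {
  "increments": [
    [[0,0,0],0],
    [[0,0,0],0]
  ]
}}

```text
t: 17.2
ee_pos: [427.2, 223.7, 46.0]
orientation: [2.19, -2.245, -0.0]
ft_force: [-0.0, -0.1, 0.2]
width: 11.1
```

Call:
{"api": "arm_command", "payload": {
  "increments": [
    [[0,0,0],0],
    [[0,0,0],0],
    [[0,0,0],0],
    [[0,0,0],0]
  ],
  "gripper": 0.45
}}

```text
t: 17.6
ee_pos: [427.5, 223.8, 45.9]
orientation: [2.19, -2.245, -0.0]
ft_force: [-0.1, -0.1, 0.4]
width: 38.0
```

Call:
{"api": "arm_command", "payload": {
  "increments": [
    [[0,0,-0.5],0],
    [[0,0,-1],0],
    [[0,0,-2],0],
    [[0,0,-3],0],
    [[0,0,-3],0],
    [[0,0,-3],0],
    [[0,-3,-3],0],
    [[0,-3,-2],0],
    [[0,0,0],0],
    [[0,0,0],0]
  ]
}}

```text
t: 18.6
ee_pos: [488.3, 222.4, 233.8]
orientation: [2.192, -2.245, 0.001]
ft_force: [-0.2, -0.0, 0.4]
width: 39.4
```

```bash
python3 w.py v1
python3 - <<'E'
from h import *
for n in ["scene","top"]:
    im=get_image(n);cv2.imwrite(f"pics/{n}1.png",im[:,:,::-1])
crop('pics/scene1.png','pics/s1c.png',95,130,200,110,4)
crop("pics/top1.png","pics/top1c.png",140,110,120,180,4)
E
```

```text
18.6 [488.29 222.41 233.82] yaw -91.37 zaxis [-0.0021 -0.0033 -1.    ] [-0.16 -0.02  0.35] [0.024 0.151 0.03 ] 39.439950445128964 qvel 0.03727153747367548
```

View pics/v1.png

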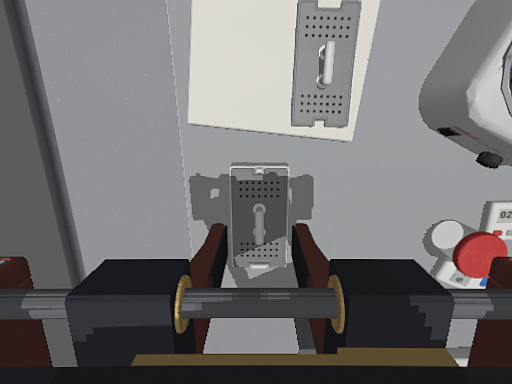

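View pics/s1c.png

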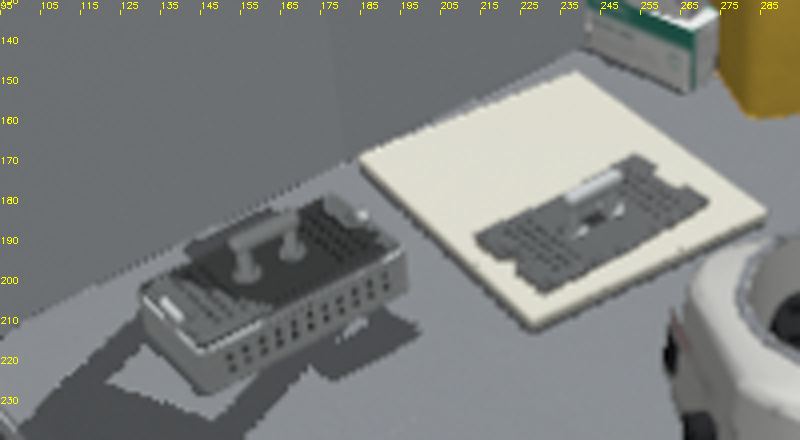

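View pics/top1.png

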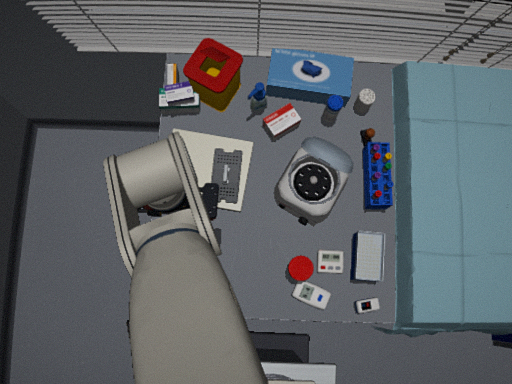

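```bash
python3 -c "
from h import *
crop('pics/v1.png','pics/v1c.png',215,150,90,130,6)
a=cv2.imread('pics/v1c.png');cv2.imwrite('pics/v1d.png',a[:600])
crop('pics/v1.png','pics/v1e.png',215,225,90,60,8)"
```

```text
(no output)
```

View pics/v1d.png

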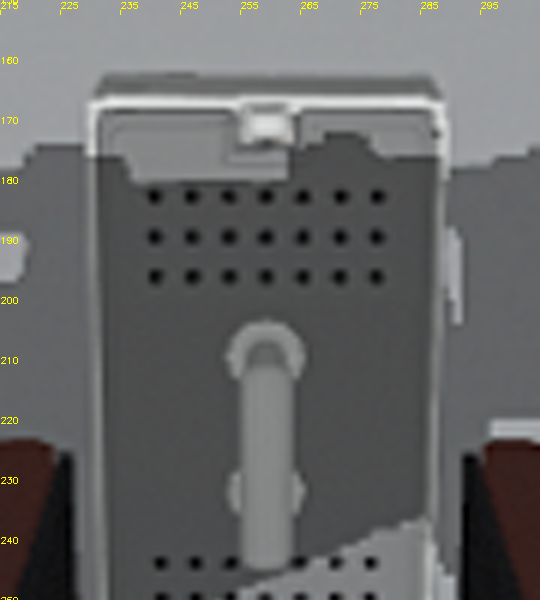

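View pics/v1e.png

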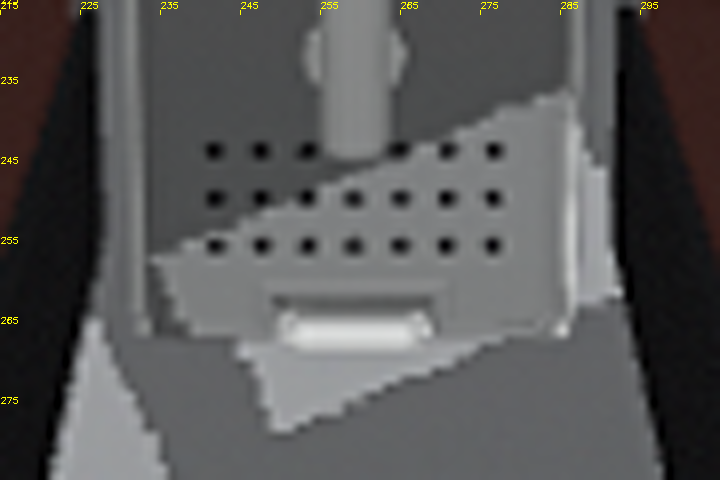

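The zoomed views show the narrow lug (259,171) centred in the narrow notch, the wide lug (259,266) centred in the wide notch, and an even rim margin all round.

```bash
python3 -c "
from workcell import *
print(close_job(),get_obs()['t'])"
```

```text
the job is handed in; nothing more can be done
the job is handed in; nothing more can be done
```

The flat lid is on the tray the right way round. The sagged one is still on the slab, and I handed the job in at about 18.7 s of the 58 s allowed.

- **Finding the bad lid:** With both lids on the slab I pressed the near end of each. The right one (y≈141) rocked: its end dropped from about 22 mm to about 18.7 mm and came back to 22 mm when released. The left one (y≈251) stayed at about 18 mm.
- **Placing the good lid:** I gripped the left lid by its bar, turned it about 178° and lowered it in small steps until it touched the rim. Contact came at 45.7 mm, against 45.8 mm predicted for a flat lid lying seated. I then released it.
- **Last checks:** The final pictures show both lugs centred in their matching notches and an even rim margin all round. The sagged lid has not left the slab, the things around look undisturbed, and the gripper is clear.

**Not clean:**
- One press on the sagged lid reached 72 N at the wrist, far more than needed. That is under the 120 N wrist limit and was through the fingertips only.
- The force readings were too noisy to feel the light touch that starts the rocking, so the verdict on the lids rests on the picture measurements. The rim contact height agrees with it.

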